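# Bring the bucket lid round on the lazy Susan and offer its ball to the mug

### The job

Turn the lazy Susan anticlockwise (seen from above) by its upright peg until it comes up against its stop, which brings the steel bucket lid with the loose rubber ball round to the front. Then lift the lid by its arched handle straight up about 10 cm and, in the air above the lazy Susan, turn it about a quarter turn until its pouring lip points at the mug, keeping the lid level and the ball in its middle all the way. Finish while still holding the lid up there, level, still and pointing at the mug, with the lazy Susan left at its stop and nothing else disturbed.

Things in the scene. Friction and masses are not known exactly. Their poses are not given: they have to be found in the camera images.
- disc (a joint): angle of the lazy Susan's disc, rad: starts somewhere between 0 and 0.25, grows anticlockwise seen from above, and ends at a rigid stop at 1.75. The hinge is vertical with light friction (about 1 N at the peg) and stays where it is left. Treat the ball gently: no jerks.
- susan_axis (a point): point on the hinge axis of the lazy Susan, at the middle of the disc's upper face (30 mm above the shelf board). The wooden disc is 370 mm across, flat and fixed in place; z is up. A steel stop block stands just outside the rim on the far right side of it.
- peg (a point): the disc's upright wooden peg, round, 18 mm across, rising 80 mm from the disc (top 110 mm above the board), 160 mm from the hinge axis; the point is on the peg's axis, 50 mm above the disc. It is fixed to the disc and goes round with it; at the start it is at the robot's side of the disc, at the stop at the right-hand side.
- lid_grip (a point): centre of the flat-sided sleeve on the lid's arched strap handle: 18 mm thick (along x), 76 mm long (along y), 24 mm high; 100 mm above the lid's underside, over its middle. The handle's legs stand 73 mm from the middle along y. z up; x points from the middle to the pouring lip, a channel 30 mm wide ending 108 mm out. The lip starts, and stays as the disc turns, roughly pointing away from the hinge axis.
- lid_floor (a point): middle, lowest point, of the stainless bucket lid's dished face, 8 mm above its underside, 92 mm below lid_grip; same axes. The lid is a round dish 160 mm across, about 0.35 kg, loose on the disc, about 95 mm from the hinge axis. The face rises all round at 9 degrees: the ball rolls off centre if the lid is tilted nearly that much or jerked, and back when level.
- ball_center (a point): centre of the loose rubber ball, 30 mm in diameter, 30 g, lying in the lid's middle under the handle (its top is 38 mm above the lid's underside)
- mug_rim (a point): middle of the mouth of the white ceramic mug, 82 mm across with a side handle, 95 mm high, upright on the board to the left or to the right of the lazy Susan. Not to be touched.
- pump: white plastic soap pump dispenser, 68 mm across, 184 mm high, on the other side of the lazy Susan from the mug; origin under its middle. Bystander.
- brush: blue scrubbing brush, 160 x 55 mm, 71 mm high, left of and near the robot; origin under its middle, x lengthwise. Bystander.
- flowerpot: small terracotta pot, 110 mm across, 95 mm high, right of and near the robot; origin under its middle. Bystander.
- jar: glass jar, 72 mm across, 95 mm high, far right; origin under its middle. Bystander.
- tin: tin can, 80 mm across, 110 mm high, far left; origin under its middle. Bystander.

How it is judged (in metres and radians):
On the way, in this order (a step that is already met when the one before it is completed fails the run):
1. the lazy Susan is at its stop, with the lid still standing on it and the ball in the lid (value of joint disc above 1.7 rad and z of lid_floor in the frame of susan_axis below 0.014 m and contact force between lid and disc above 0.3 N and z of ball_center in the frame of lid_floor below 0.035 m), for 0.2 s.
2. the lid is held up clear of the lazy Susan with the ball in its middle (z of lid_floor in the frame of susan_axis between 0.038 and 0.2 m and contact force between the fingers and lid above 2 N and horizontal distance between ball_center and lid_floor below 0.02 m and z of ball_center in the frame of lid_floor below 0.035 m), for 0.1 s.
3. up in the air the lid has been turned until its lip points at the mug (z of lid_floor in the frame of susan_axis between 0.055 and 0.2 m and x of mug_rim in the frame of lid_grip above 0.1 m and y of mug_rim in the frame of lid_grip between -0.05 and 0.05 m and contact force between the fingers and lid above 2 N and horizontal distance between ball_center and lid_floor below 0.02 m and z of ball_center in the frame of lid_floor below 0.035 m), for 0.1 s.
At the end, for the whole second after the job is handed in: Held in the gripper over the lazy Susan (within 170 mm of its axis), underside 55 to 192 mm above the disc, level within 5 degrees, still; ball within 20 mm of the lid's middle; the lip's line passes within 50 mm of the mug's middle, lip towards it; disc within 0.05 rad of its stop (z of lid_floor in the frame of susan_axis between 0.063 and 0.2 m and x of mug_rim in the frame of lid_grip above 0.1 m and y of mug_rim in the frame of lid_grip between -0.05 and 0.05 m and contact force between the fingers and lid above 2 N and angle between lid_grip's own z axis and vertical below 0.09 rad and horizontal distance between ball_center and lid_floor below 0.02 m and z of ball_center in the frame of lid_floor below 0.035 m and value of joint disc above 1.7 rad and horizontal distance between lid_floor and susan_axis below 0.17 m and contact force between lid and disc below 0.05 N and linear speed of lid below 0.03 m/s and angular speed of lid below 0.15 rad/s); the arm keeps its last pose, push and grip.
It fails at once if the ball rolled well away from the lid's middle (over 45 mm) (distance between ball_center and lid_floor above 0.048 m).
It fails at once if the lid was tipped more than 15 degrees (angle between lid_grip's own z axis and vertical above 0.26 rad).
It fails at once if the mug was disturbed (over 20 mm) (distance of mug_rim from where it was at the start of the episode above 0.02 m).
It fails at once if another thing on the shelf was disturbed (over 20 mm) (distance of any of pump, brush, flowerpot, jar, tin from where it was at the start of the episode above 0.02 m).
It also fails if it takes over 61 s, if anything falls off the work surface, if the arm or the gripper's body presses on something with over 40 N, if the wrist force passes 120 N, or if a joint passes its speed limit or range.

### The arm

A 6-joint arm with a two-finger parallel gripper is mounted at the origin on the work surface. World frame = base frame: x ahead of the robot, y to its left, z up, the work surface at z = 0. Lengths are in mm, angles in degrees, forces in N, time in s.
With the tool pointing down it reaches from about 275 to 825 mm from the base axis. Payload 5.2 kg.
Tool frame: the origin (TCP) lies on the centre line of the jaws, within the pads' length; the fingertips stand arm.finger_overhang ahead of it and the grasp point (between the pads) lies 6 mm ahead of it (arm.finger_overhang is the distance from the TCP to the fingertips, in mm); y points along the fingers, x is the direction in which the jaws open and shut, and the axes are right-handed (so a half turn about y gives the same grasp; the last joint's range is limited). The gripper opens to 93 mm and grips with 3 to 60 N. Pads are 15 mm wide; open, the fingers measure 128 mm over their backs; the gripper's body (75 mm by 188 mm) begins 65 mm behind the grasp point.
Start: joints at [-83.526, 14.817, 87.949, -0, 77.235, -11.62], TCP at [170.838, -522.799, 216.453] pointing down, gripper open.
Joint ranges: [-179.93, 179.93], [-52.35, 119.4], [10.71, 147.94], [-69.91, 249.91], [12.55, 155.21], [-178.61, 178.61]. Speed limits (degrees/s): [147.25, 147.25, 180, 180, 180, 180].

### API

Orientations are given as [roll, pitch, yaw] about the fixed x, y, z axes, in that order (R = Rz(yaw) Ry(pitch) Rx(roll)).
In Python, from cell import arm, eyes gives the robot as it stands. The module is installed in compiled form; this text tells all that it offers. Calls block until the motion is done:
- arm.goto(position, orientation): joint-space move of the TCP to a pose.
- arm.servo_line(position, rate=150, ori=None, stop_force=None): straight line of the TCP; ori=None keeps the orientation; rate is the mean speed in mm/s. With stop_force (N) it stops when the force on the tool has changed by that much, and returns True; else False.
- arm.goto_joints(angles): joint-space move.
- arm.gripper_to(opening, force=None): finger opening in mm; force is the grip in N (None keeps the last); returns when the fingers have stopped.
- arm.sleep(seconds).
- arm.inverse_kinematics(position, orientation): joint angles nearest the present ones, or None.
- arm.read_state(): the state.
- eyes.snapshot(name): name is "side" or "top" or "wrist"; returns the picture (400x640x3 uint8, blue, green, red); there is no depth.
- eyes.camera_model(name): a dict with "intrinsics" (3x3 intrinsics, pixels), "origin" and "rotation" of the camera in the world. Camera axes: x right, y down, z forward; pixel columns grow to the right and rows downward; lengths in mm; the calibration is good to about 2 mm. A picture is of the moment at which its call begins: read the wrist's pose just before it. camera_model takes no time and is no camera call; for the wrist camera it gives the pose at the moment of the call.
A pose or a line that the arm cannot do raises arm.PlanningError and nothing moves.
- arm.finish_job(): hands the job in, once; it reports no verdict.
Trained networks look in the newest picture that a camera, given by its name, has taken for a name from the list of things; names that differ only in an ending like _2 or _b are one class to them, and where a whole thing is asked for, a point or a joint stands for the part that bears it (a point fixed in the world has none). Each returns a list of dicts, best first, with "confidence" (0 to 1); they miss things now and then, are a little off and sometimes report something else, mostly with a low value. They report only what shows in the picture. A call takes as long as a camera call.
- eyes.boxes_of(camera, label): "rect" ([centre column, centre row, width, height] as shares, 0 to 1, of the picture: columns of its width, rows of its height, round what is visible of it).
The state is a dict: "time": time; "joints": joint angles; "dq": joint speeds; "effort": joint torques, N m; "tool_pos": TCP position; "tool_rot": TCP orientation; "wrist_force": force on the tool from outside, world axes, zero at the start; "wrist_torque": the same for the moment, N m; "finger_gap": finger opening in mm.
Only numpy, scipy, OpenCV 4.12 (cv2) and the standard library are available. Lean on these libraries where they do the work, as an engineer would, in place of code of your own. Each camera call takes 0.05 s, during which the arm holds its last target. There are 200 camera calls.

## Working session

There is one attempt and no reset: what is moved stays moved. The work goes in short steps, each a Python script; the robot and the scene stay as the last script left them, time stands still between calls to the robot, and variables do not carry over. Pictures are saved under pics/ and viewed, about 8 in all and at most 12, crops included, and the job is handed in when it is done.

```bash
mkdir -p pics; cat > h.py <<'E'
import numpy as np, cv2
from cell import arm, eyes
def ray(cam,uv):
    m=eyes.camera_model(cam);K=np.array(m["intrinsics"]);R=np.array(m["rotation"]);o=np.array(m["origin"])
    return o,R@np.linalg.inv(K)@np.array([uv[0],uv[1],1.])
def at_z(cam,uv,z):
    o,d=ray(cam,uv);return o+d*(z-o[2])/d[2]
def proj(cam,p):
    m=eyes.camera_model(cam);c=np.array(m["rotation"]).T@(np.array(p,float)-np.array(m["origin"]));q=np.array(m["intrinsics"])@c
    return q[:2]/q[2]
E
python3 - <<'E'
from h import *
for c in("top","side"):
    cv2.imwrite(f"pics/{c}0.png",eyes.snapshot(c))
    m=eyes.camera_model(c);print(c,m)
    for n in("peg","lid_grip","ball_center","mug_rim","pump","disc","brush","flowerpot","jar","tin"):
        for b in eyes.boxes_of(c,n)[:2]:
            r=b["rect"];print(n,round(b["confidence"],2),np.round([r[0]*640,r[1]*400,r[2]*640,r[3]*400],1))
print(arm.read_state(),arm.finger_overhang)
E
```

```text
top {'intrinsics': array([[366.02737378,   0.        , 317.6156104 ],
       [  0.        , 366.02737378, 203.98720251],
       [  0.        ,   0.        ,   1.        ]]), 'origin': array([351.85814356,   2.24025677, 928.45144723]), 'rotation': array([-167.70467381,    0.33356632,  -95.2955102 ])}
peg 0.4 [452.5 138.7  44.3  35.2]
peg 0.31 [288.6 181.2 146.1 140.5]
lid_grip 0.81 [246.1 170.6  79.2  69.7]
ball_center 0.64 [253.  174.    3.6   9.7]
ball_center 0.46 [463.2 273.   57.8  47.1]
mug_rim 0.91 [159.7 239.   45.   50.4]
pump 0.68 [496.9 221.2  63.6  37.5]
pump 0.65 [455.8 136.6  40.6  34.5]
disc 0.88 [288.  184.  143.6 133.2]
brush 0.76 [203.3 297.   68.6  42.2]
flowerpot 0.61 [463.  272.1  56.9  46.4]
jar 0.81 [454.6 137.7  44.8  32.8]
tin 0.7 [174.7 168.   44.9  44.8]
side {'intrinsics': array([[452.84845567,   0.        , 321.55770411],
       [  0.        , 452.84845567, 199.56010378],
       [  0.        ,   0.        ,   1.        ]]), 'origin': array([165.83753994, 609.80899062, 908.83003079]), 'rotation': array([-138.8530853 ,    0.55075952, -149.77839222])}
peg 0.72
[... 451 characters left out ...]
7 [185.5 292.8  50.1  59.2]
{'time': 1.1, 'joints': array([-8.35259463e+01,  1.48145418e+01,  8.79482238e+01, -1.13299193e-03,
        7.72352275e+01, -1.16184414e+01]), 'dq': array([ 0.01765605, -0.09211453, -0.02779161,  0.08409375,  0.05871212,
       -0.05360077]), 'effort': array([-1.54176640e-03, -4.37218344e+01, -2.84315050e+01,  7.16875959e-02,
        3.12212761e-02, -1.04915466e-05]), 'tool_pos': array([ 170.83021163, -522.8047948 ,  216.47852292]), 'tool_rot': array([-9.00014865e+01, -1.74319894e-03, -7.19072545e+01]), 'wrist_force': array([-0.55464975,  0.58738001,  0.64669604]), 'wrist_torque': array([-0.06645878,  0.02092481, -0.00637979]), 'finger_gap': 92.99545836048073} 25.0
```

```bash
sed -i 's/^from cell/from scipy.spatial.transform import Rotation as Ro\nfrom cell/; s/np.array(m\["rotation"\])/Ro.from_euler("xyz",m["rotation"],degrees=True).as_matrix()/' h.py
python3 - <<'E'
import cv2
a=cv2.imread("pics/top0.png")[95:325,130:530];cv2.imwrite("pics/a.png",cv2.resize(a,None,fx=2,fy=2,interpolation=cv2.INTER_CUBIC))
b=cv2.imread("pics/side0.png")[80:390,160:480];cv2.imwrite("pics/b.png",cv2.resize(b,None,fx=1.9,fy=1.9,interpolation=cv2.INTER_CUBIC))
E
```

```text
(no output)
```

View pics/a.png

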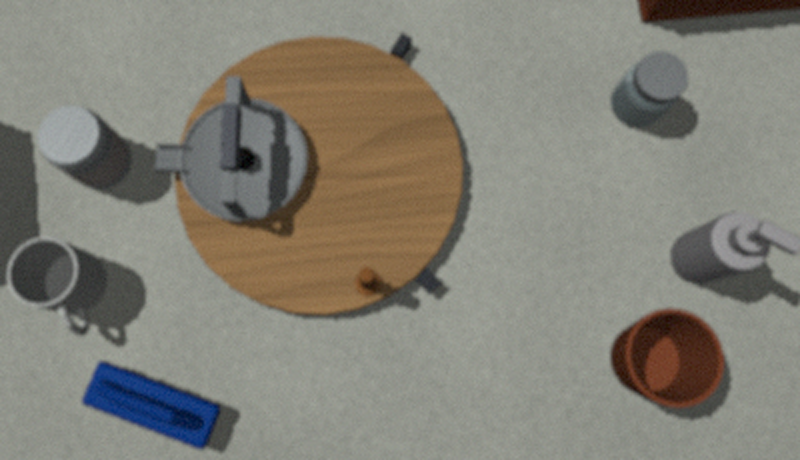

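View pics/b.png

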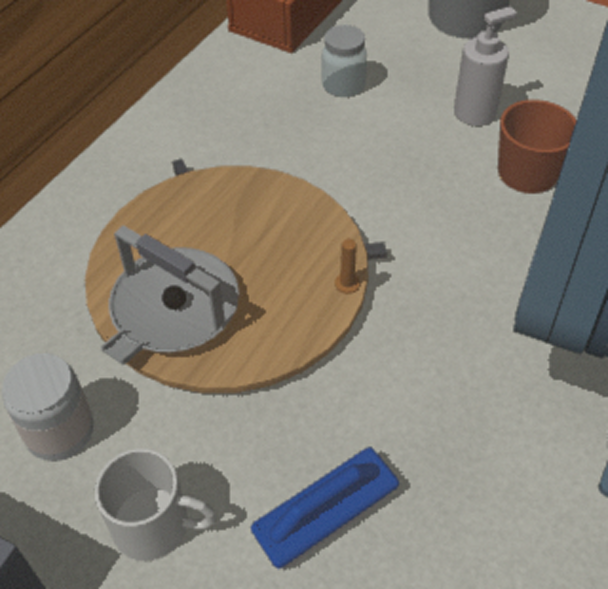

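```bash
python3 - <<'E'
from h import *
f=lambda x,y:(130+x/2,95+y/2)
s=lambda x,y:(160+x/1.9,80+y/1.9)
im=cv2.imread("pics/top0.png")
hsv=cv2.cvtColor(im,cv2.COLOR_BGR2HSV)
m=((hsv[...,0]<25)&(hsv[...,1]>70)&(hsv[...,2]>70)).astype(np.uint8)
n,l,st,_=cv2.connectedComponentsWithStats(m);i=1+np.argmax([st[k,4] if 200<st[k,0]+st[k,2]/2<400 else 0 for k in range(1,n)])
c=max(cv2.findContours((l==i).astype(np.uint8),0,1)[0],key=cv2.contourArea)
hull=cv2.convexHull(c)[:,0]
P=np.array([at_z("top",p,30)[:2] for p in hull])
from scipy.optimize import least_squares
r=least_squares(lambda q:np.hypot(P[:,0]-q[0],P[:,1]-q[1])-q[2],[450,50,185],loss="soft_l1").x
print("disc",r,st[i])
A=np.array([r[0],r[1],30]);print("axis proj side",proj("side",A))
for nm,t,ss,z in[("pegtop",(369,272),(349,243),110),("pegbase",None,(347,285),30),("sleeve top",(231,136),(165,254),142),("ball",(246,159),(175,297),53),("lipend",(158,158),(119,347),45),("lid leg top outer",(235,80),(123,233),135),("leg base/other",(235,209),(214,286),130),("mug rim",(43,271),(138,483),95),("pump top",(738,240),(489,45),150),("pot rim",(674,358),(538,130),95),("stopfar",(402,45),(180,167),30),("stop2",(430,280),(377,250),30)]:
    o=[]
    if t:o.append(at_z("top",f(*t),z))
    o.append(at_z("side",s(*ss),z))
    print(nm,np.round(o,0).tolist(),[np.round([np.hypot(*(q-A)[:2]),np.degrees(np.arctan2(*(q-A)[1::-1]))],1).tolist() for q in o])
E
```

```text
disc [617.63047227  55.60843032 183.27621183] [  218   113   144   140 12072]
axis proj side [280.18898993 218.47747391]
pegtop [[469.0, 3.0, 110.0], [467.0, 7.0, 110.0]] [[158.0, -160.6], [158.5, -162.2]]
pegbase [[466.0, 10.0, 30.0]] [[158.7, -163.3]]
sleeve top [[632.0, 144.0, 142.0], [631.0, 151.0, 142.0]] [[89.9, 80.5], [96.7, 82.0]]
ball [[632.0, 143.0, 53.0], [633.0, 148.0, 53.0]] [[88.8, 80.5], [93.4, 80.3]]
lipend [[647.0, 255.0, 45.0], [652.0, 237.0, 45.0]] [[201.4, 81.7], [184.3, 79.3]]
lid leg top outer [[703.0, 137.0, 135.0], [698.0, 146.0, 135.0]] [[118.0, 44.0], [121.0, 48.3]]
leg base/other [[551.0, 146.0, 130.0], [562.0, 155.0, 130.0]] [[112.8, 126.5], [113.6, 119.4]]
mug rim [[507.0, 377.0, 95.0], [506.0, 376.0, 95.0]] [[339.5, 109.1], [339.5, 109.1]]
pump top [[460.0, -396.0, 150.0], [454.0, -388.0, 150.0]] [[478.2, -109.2], [473.1, -110.2]]
pot rim [[343.0, -327.0, 95.0], [342.0, -315.0, 95.0]] [[471.0, -125.7], [461.5, -126.6]]
stopfar [[777.0, -68.0, 30.0], [777.0, -58.0, 30.0]] [[201.7, -37.6], [196.3, -35.5]]
stop2 [[463.0, -71.0, 30.0], [459.0, -61.0, 30.0]] [[199.6, -140.8], [196.8, -143.7]]
```

```bash
cat >> h.py <<'E'
A=np.array([617.5,56.])
def pegpose(deg,z):
    a=np.radians(deg);return [*(A+159.5*np.array([np.cos(a),np.sin(a)])),z],[-90,0,deg+90]
E
python3 - <<'E'
from h import *
p,o=pegpose(-161.3,96);print(p,o)
for d in(-161,-120,-60): print(np.round(arm.inverse_kinematics(*pegpose(d,96)),0))
s=arm.read_state();arm.servo_line([170.8,-500,270],150)
arm.goto([p[0],p[1],200],o)
print(arm.servo_line(p,80,stop_force=8))
arm.gripper_to(0,6);s=arm.read_state()
print(s["time"],s["tool_pos"],s["finger_gap"],s["wrist_force"])
cv2.imwrite("pics/side1.png",eyes.snapshot("side")[80:300,180:480])
E
```

```text
[np.float64(466.4199606995084), np.float64(4.862228001584668), 96] [-90, 0, -71.30000000000001]
[-13.  13. 109.   0.  58.  58.]
[-20.  21.  98.   0.  61.  10.]
[-16.  35.  73.   0.  71. -46.]
False
6.3583 [466.32302248   4.95498131  95.96318721] 17.479284785766712 [0.00259044 0.57734005 0.49720575]
```

View pics/side1.png

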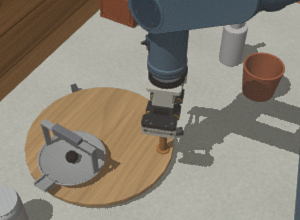

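```bash
python3 - <<'E'
from h import *
d0=-161.3;d=d0
f0=arm.read_state()["wrist_force"]
while d<d0+104:
    step=8 if d<d0+72 else 4
    d+=step
    p,o=pegpose(d,96)
    hit=arm.servo_line(p,45 if step==8 else 30,ori=o,stop_force=14 if step==4 else 25)
    s=arm.read_state();f=s["wrist_force"]-f0;a=np.radians(d)
    ft=f[:2]@[-np.sin(a),np.cos(a)];fr=f[:2]@[np.cos(a),np.sin(a)]
    print(round(d-d0),hit,round(s["time"],1),np.round([ft,fr,f[2]],1),round(s["finger_gap"],1))
    if hit or ft<-10:break
v=s["tool_pos"][:2]-A;print(s["tool_pos"],np.degrees(np.arctan2(v[1],v[0])))
E
```

```text
8 False 7.0 [ 1.7  1.2 -0.4] 17.9
16 False 7.7 [ 2.2  3.2 -0.5] 17.7
24 False 8.3 [ 0.2  4.8 -0.5] 17.6
32 False 9.0 [ 1.   6.3 -0.9] 17.7
40 False 9.6 [ 1.1  6.1 -1.1] 17.5
48 False 10.3 [ 1.2  7.4 -1.6] 17.3
56 False 10.9 [ 1.4  7.2 -1.9] 17.4
64 False 11.5 [-0.1  7.4 -3.1] 17.6
72 False 12.2 [ 0.7  7.6 -2.8] 17.6
76 False 12.7 [-0.2  7.4 -2. ] 18.0
80 False 13.2 [ 0.8  6.6 -2.8] 17.7
84 False 13.8 [-0.2  7.7 -4.1] 17.8
88 False 14.3 [-0.1  7.6 -2.7] 17.8
92 False 14.8 [ 0.2  7.7 -3.5] 17.5
96 False 15.3 [-7.8  6.9  0.2] 17.7
100 False 15.9 [-12.3   3.2   3.2] 36.9
[691.80623812 -85.7724516   95.85487722] -62.33992136336357
```

```bash
python3 - <<'E'
from h import *
arm.gripper_to(93,6)
s=arm.read_state();p=s["tool_pos"];print(s["finger_gap"])
arm.servo_line([p[0],p[1],235],120)
arm.goto([490,-170,260],[-90,0,0])
print(arm.read_state()["time"])
for c,sl in(("top",np.s_[95:295,200:460]),("side",np.s_[100:310,190:450])):
    im=eyes.snapshot(c);cv2.imwrite(f"pics/{c}2f.png",im)
    cv2.imwrite(f"pics/{c}2.png",cv2.resize(im[sl],None,fx=2.5,fy=2.5,interpolation=cv2.INTER_CUBIC))
    for n in("lid_grip","ball_center","peg"):
        for b in eyes.boxes_of(c,n)[:2]:
            r=b["rect"];print(n,round(b["confidence"],2),np.round([r[0]*640,r[1]*400,r[2]*640,r[3]*400],1))
E
```

```text
93.0407570634872
19.075
lid_grip 0.74 [285.4 220.7  72.5  74.4]
peg 0.79 [288.1 183.8 143.9 140. ]
lid_grip 0.77 [316.9 223.7  76.4  70.8]
ball_center 0.67 [184.8 295.6  49.9  57.3]
ball_center 0.66 [308.7 230.2  11.1  10.5]
peg 0.87 [277.2 216.8 146.9 139.6]
peg 0.24 [340.2 111.8  27.3  36. ]
```

View pics/top2.png

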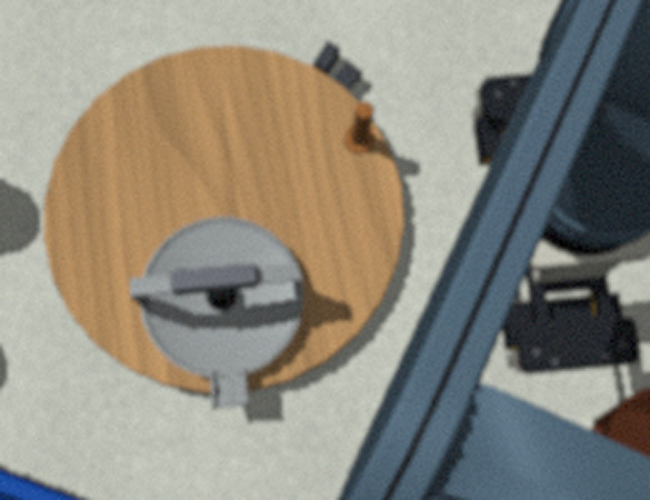

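View pics/side2.png

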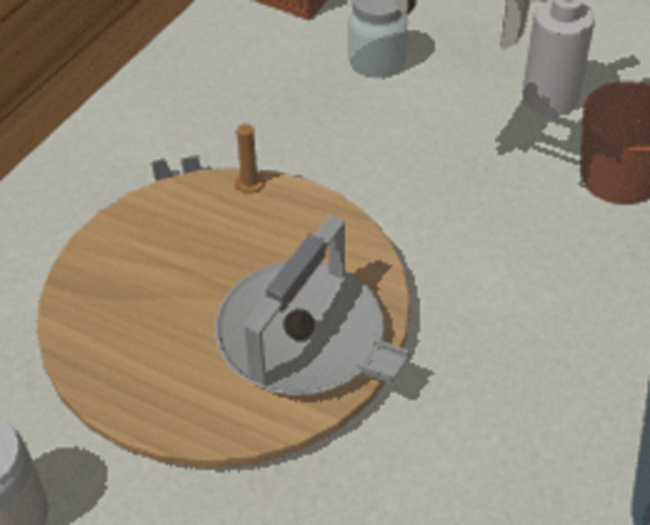

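```bash
python3 - <<'E'
from h import *
f=lambda x,y:(200+x/2.5,95+y/2.5)
s=lambda x,y:(190+x/2.5,100+y/2.5)
def tri(t,u):
    M=[];b=[]
    for c,q in(("top",f(*t)),("side",s(*u))):
        o,d=ray(c,q);d/=np.linalg.norm(d);Q=np.eye(3)-np.outer(d,d);M.append(Q);b.append(Q@o)
    return np.linalg.lstsq(np.vstack(M),np.hstack(b),rcond=None)[0]
for n,t,u,z in[("sleeve",(216,277),(300,270),130),("ball",(223,296),(299,324),53),("lidrim",(223,298),(301,328),48),("lipend",(230,405),(398,368),42),("slL",(173,282),(280,288),134),("slR",(259,273),(322,243),134),("legL",(134,287),(252,325),125),("legR",(299,274),(336,225),135),("pegtop",(364,108),(246,129),110)]:
    print(n,np.round(tri(t,u)).tolist(),np.round(at_z("top",f(*t),z)),np.round(at_z("side",s(*u),z)))
E
```

```text
sleeve [527.0, 60.0, 130.0] [528.  61. 130.] [525.  60. 130.]
ball [527.0, 61.0, 50.0] [525.  61.  53.] [526.  64.  53.]
lidrim [525.0, 62.0, 45.0] [524.  61.  48.] [524.  64.  48.]
lipend [420.0, 62.0, 54.0] [421.  63.  42.] [424.  55.  42.]
slL [523.0, 97.0, 145.0] [526.  99. 134.] [527.  90. 134.]
slR [527.0, 22.0, 128.0] [527.  22. 134.] [522.  25. 134.]
legL [527.0, 134.0, 131.0] [527. 135. 125.] [531. 131. 125.]
legR [528.0, -13.0, 118.0] [523. -13. 135.] [522.   1. 135.]
pegtop [683.0, -91.0, 108.0] [683. -91. 110.] [681. -89. 110.]
```

```bash
python3 - <<'E'
from h import *
G=[526.5,61.,136.];O=[-90,0,0]
arm.goto([*G[:2],240],O)
print("desc",arm.servo_line(G,70,stop_force=6))
arm.gripper_to(30,6);arm.gripper_to(0,6);print(arm.read_state()["finger_gap"])
arm.gripper_to(0,35);arm.sleep(.3);s=arm.read_state();print(s["time"],s["finger_gap"],s["tool_pos"],s["wrist_force"])
im=eyes.snapshot("side")[100:310,190:450]
cv2.imwrite("pics/side3.png",cv2.resize(im,None,fx=2.5,fy=2.5,interpolation=cv2.INTER_CUBIC))
E
```

```text
desc False
17.594572736740545
24.025 16.937250263422214 [526.57962232  60.99794925 136.04294131] [ 1.6289255  -1.41786118 -0.81151365]
```

View pics/side3.png

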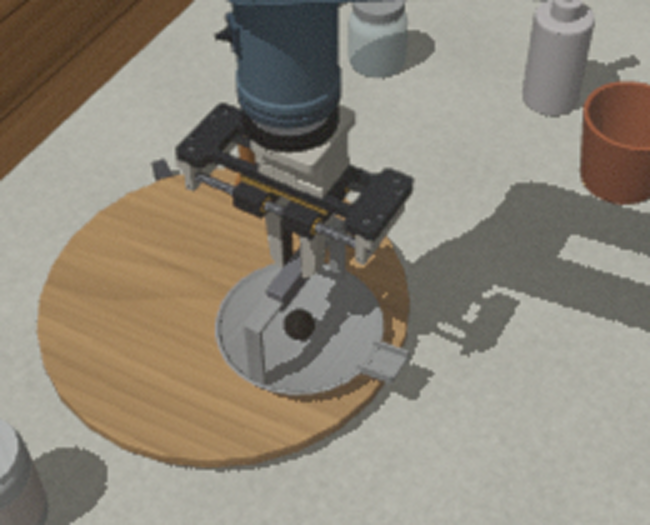

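```bash
python3 - <<'E'
from h import *
arm.servo_line([526.5,61,231],35)
s=arm.read_state();print(s["time"],s["finger_gap"],s["wrist_force"],s["wrist_torque"])
print(arm.servo_line([526.5,61,236],0.8,ori=[-90,0,-86.6]))
arm.sleep(.5)
s=arm.read_state();print(s["time"],s["finger_gap"],s["tool_pos"],s["tool_rot"],s["wrist_force"],s["wrist_torque"])
a=eyes.snapshot("top")[100:310,130:400];b=eyes.snapshot("side")[90:390,190:450]
cv2.imwrite("pics/top4.png",cv2.resize(a,None,fx=2.5,fy=2.5,interpolation=cv2.INTER_CUBIC))
cv2.imwrite("pics/side4.png",cv2.resize(b,None,fx=2,fy=2,interpolation=cv2.INTER_CUBIC))
E
```

```text
26.9417 17.162307762172308 [-2.42847691e-03 -7.86936430e-02 -3.85558623e+00] [-0.06052923 -0.1118119   0.03055935]
False
29.2583 17.09983669190849 [526.4968213   61.01915843 236.00663073] [-8.99991432e+01 -4.15841442e-04 -8.65959701e+01] [-0.79744974  0.25614303 -3.78642864] [ 0.02572239  0.06787556 -0.0262972 ]
```

View pics/top4.png

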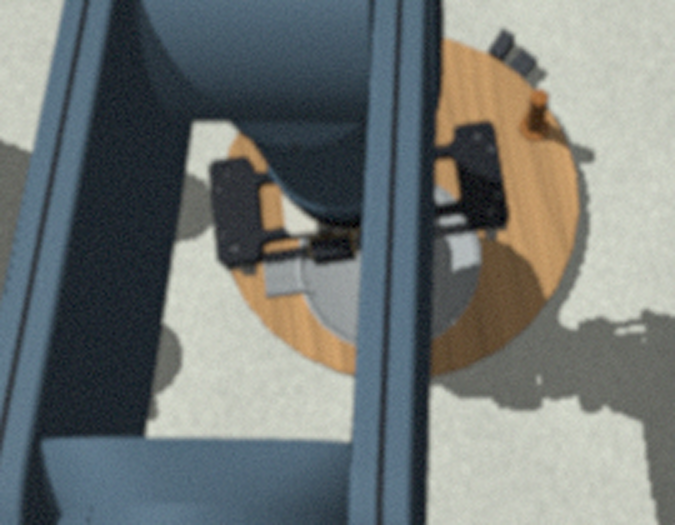

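View pics/side4.png

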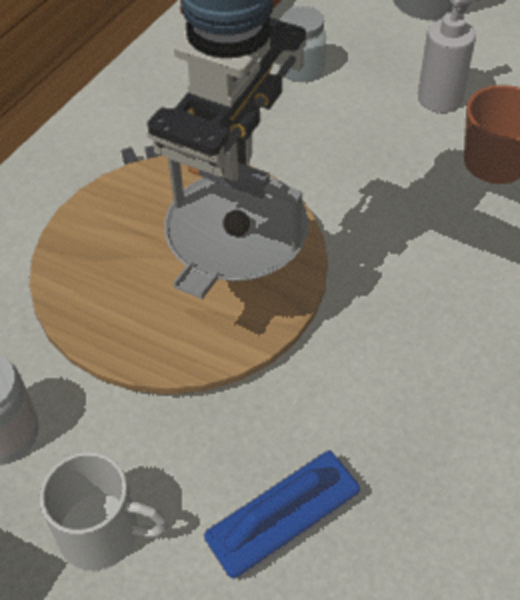

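```bash
python3 - <<'E'
from h import *
s=lambda x,y:(190+x/2,90+y/2)
t=lambda x,y:(130+x/2.5,100+y/2.5)
b=at_z("side",s(236,223),152);print("ball",b)
for z in(142,148,154):print("lip",at_z("side",s(191,288),z),at_z("top",t(268,279),z))
print("mug",at_z("side",s(84,495),95))
print("peg",at_z("top",t(541,96),110))
st=arm.read_state();print(st["time"],st["wrist_force"],np.abs(st["dq"]).max())
E
```

```text
ball [528.18462735  61.81320194 152.        ]
lip [526.99005183 155.6796953  142.        ] [522.44436459 168.05870731 142.        ]
lip [524.164243  159.2329935 148.       ] [521.14292719 166.79364421 148.        ]
lip [521.33843417 162.78629171 154.        ] [519.84148979 165.52858112 154.        ]
mug [503.28996665 382.11920176  95.        ]
peg [682.61856599 -92.44571181 110.        ]
29.3583 [ 0.72014291 -0.3559362  -2.94816053] 0.09413475929052402
```

```bash
python3 -c "
from h import *
arm.finish_job();s=arm.read_state();print(s['time'],s['finger_gap'],s['wrist_force'])"
```

```text
the job is handed in; nothing more can be done
the job is handed in; nothing more can be done
```

I turned the lazy Susan about 95° anticlockwise by its peg until it met the stop. I then gripped the lid by its handle sleeve with 35 N, lifted it 100 mm and turned it 86.6° clockwise in the air towards the mug. The job is handed in at about 29 s, against the 61 s limit, but it reports no verdict.

The last checks, made just before handing in:
- **Lid in the gripper:** the jaws were closed to 17.1 mm on the 18 mm sleeve. The force reading was about 3–3.8 N, which fits the lid and ball's weight, and the arm was still.
- **Ball:** it was within about 2 mm of the lid's middle.
- **Lip direction:** it pointed along about 93.3°, and the mug lies at 93.4°. A second reading of the mug was 4–5 mm off the first, far inside the 50 mm allowed.
- **Lid level:** the lip's height agreed between the two cameras to within a few millimetres, so the lid looked level. I did not measure the tilt angle directly.
- **Disc:** the peg had not moved from where I left it at the stop.
- **Other things:** the mug, brush and pot looked undisturbed in the last views, as did the parts of the tin, pump and jar that showed. I did not measure them again, apart from the mug.

One thing did not go quite as planned. At the stop my last push went a little far, and the 6 N grip on the peg opened to 37 mm. The push was about 12 N, and nothing was moved by it.

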